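# Open the sample warmer's folding dust cover and set its vent lever

### The job

Get the sample warmer ready for loading: push the orange handle bar of its folding dust cover toward the back until the two grey panels are folded flat against each other and stand upright at the rear. Then swing the black-knobbed vent lever in the bay round until it points along the red setpoint stripe on the dial, and leave it there with the cover still folded; do not disturb the beaker, carton and marker pen beside the warmer.

Things in the scene. Friction and masses are not known exactly. Their poses are not given: they have to be found in the camera images.
- warmer: White sample warmer, 210 (x) x 250 (y) x 100 mm, fixed. Origin: centre of underside; x to its rear, y to its left, z up. Open bay x -85..+98, y -116..+116 mm, floor 40 mm up; side and rear walls 100 mm high, front apron (x -105..-85) only 85 mm. In the bay: at the front a metal block (x -84..-48 mm), top with tube caps 68 mm high; behind it the white dial and vent lever.
- cover_a (a joint): Tilt of the rear cover panel (grey, 90 x 240 x 6 mm) about its hinge, along y at x +98, z 101.5 mm of the warmer. 0 = flat over the bay, 1.57 = upright at the rear. The hinges are stiff: the cover stays where it is left. It starts as a low roof, about 0.3 to 0.5.
- cover_b (a joint): Fold of the front panel (grey, 90 x 240 x 6 mm) about the hinge joining the two undersides: 0 = in line with the rear panel, 3.14 = folded flat against it. A guide keeps it at twice cover_a, so the handle edge runs level along the rim: pushing the handle to the rear raises the joined edge and folds the cover. Takes 2 to 5 N.
- handle (a point): Centre of the orange round handle bar, 16 mm thick, 226 mm long along y, on the front panel's free edge. It travels from about x -75 to x +89 mm (folded) in the warmer's frame, sinking from 110 to 102 mm above the desk. Folded, the panels stand at the bay's rear up to 192 mm above the desk, face of the front one at x +91 mm.
- vent_lever (a joint): Angle of the vent lever about its upright axis: 0 = pointing to the warmer's rear (+x), positive = swung to its left (+y); limits -0.8 and 0.8. It stays where it is left and takes about 1 N at the knob. Starts at 0.45 to 0.7.
- knob (a point): Centre of the lever's upright black knob, 18 mm thick, 36 mm tall (53.5 to 89.5 mm above the desk, centre 71.5), on a steel arm 8 mm wide (top 53.5 mm). It moves on a level circle of 60 mm radius about lever_pivot. At angle 0 its axis is 23 mm in front of the folded cover: an upright gripper body would strike the cover, so reach in tilted back toward the robot. x points along the lever.
- lever_pivot (a point): Point on the common upright axis of lever and setpoint stripe, at the height of the knob's centre; 8 mm behind the warmer's centre (x = +8 mm).
- setpoint (a joint): Angle of the red setpoint stripe (36 x 6 mm, flat, radial, painted on the white dial; cannot be pushed) about the same axis, with the same zero and sense as vent_lever. Between -0.6 and 0.2.
- mark (a point): Outer end of the red setpoint stripe, 50 mm from the axis; x points outward along the stripe.
- beaker: White plastic beaker, 66 mm wide, 73 mm tall, loose, to the left of the warmer. Origin: centre of its underside. Leave alone.
- carton: Small printed carton 58 x 54 x 84 mm, loose, to the left of the warmer. Origin: centre of its underside. Leave alone.
- marker: Black marker pen, 132 mm long, 13 mm thick, lying loose on the left of the warmer. Leave alone.

How it is judged:
By the outcome, as a careful person would: the job done as asked, in the order asked, and still so for the second after the job is handed in, with the robot touching nothing.
It also fails if it takes over 54 s, if anything falls off the work surface, if the arm or the gripper's body presses on something with over 40 N, if the wrist force passes 120 N, or if a joint passes its speed limit or range.

### The arm

A 7-joint arm with a two-finger parallel gripper is mounted at the origin on a cart in front of the work surface, level with it; the furniture and walls round the work are solid. World frame = base frame: x ahead of the robot, y to its left, z up, the work surface at z = 0. Lengths are in m, angles in degrees, forces in N, time in s.
With the tool pointing down it reaches from about 0.4 to 0.875 m from the base axis. Payload 6.5 kg.
Tool frame: the origin (TCP) lies midway between the tips of the shut fingers; the grasp point (between the pads) lies arm.grasp_offset behind it (arm.grasp_offset is the distance from the TCP to the grasp point, in m); z points along the fingers, y is the line along which they close (so a half turn about z gives the same grasp; the last joint's range is limited). The gripper opens to 85 mm and grips with 20 to 120 N. Pads are 22 mm wide; open, the fingers measure 114 mm over their backs; the gripper's body (76 mm by 85 mm) begins 54 mm behind the grasp point. The pads swing forward as they close: fully open they stand 13 mm farther back than shut.
Start: joints at [-76.788, 30.733, -0.252, 88.115, 0.149, 61.152, -4.079], TCP at [0.19, 0.622, 0.231] pointing down, gripper open.
Joint ranges: [-154.64, 154.64], [-21.42, 123.67], [-72.66, 72.17], [13.99, 137.28], [-74.86, 254.86], [10.95, 109.41], [-158.01, 158.01]. Speed limits (degrees/s): [136.94, 136.94, 180, 180, 180, 180, 180].

### API

Orientations are given as a 3x3 rotation matrix whose columns are the frame's x, y, z axes.
In Python, from station import arm gives the robot as it stands. The module is installed in compiled form; this text tells all that it offers.
- The arm moves only by the tool drive_tool, never from a script. Its argument "deltas" is a list of rows, each a list of 4 numbers: the shift along the world's x, y, z in m, then the turn about the world's z in degrees. In form: [[x, y, z, spin], ...]. A call has 1 to 8 rows; each row shifts and turns the commanded pose from where the row before left it; what a row does not reach is not made up. A row lasts 1/12 s, in which the tool goes at most 41.7 mm and 7.16 degrees, less where a joint would pass 70% of its speed; a pose out of reach is approached as far as the arm can. A call is refused whole if a number of a shift passes 0.0417 or a number of a turn 7.16, either way. A call with a gripper value outside its range is refused whole. "gripper" is the closure in counts, from 0 (fully open) to 255 (shut), set as the call begins (left out, the last holds). The fingers move at their own pace and stop on an object; the grip force is fixed at half the most. Time passes only in rows, so rows that do not move let the fingers close. It gives the time, the measured TCP pose, the force, the opening and the grip force at its end, in the units of the state.
- arm.read_state(): the state, without advancing time (a new reading comes with each control period).
- arm.read_camera(name): name is "scene" or "top"; returns the picture (420x560x3 uint8, red, green, blue); there is no depth.
- arm.camera_params(name): a dict with "vfov" (degrees; the focal length in pixels is half the picture's height over the tangent of half this angle, whatever the lens; pixels are square), "cx", "cy" (the principal point, pixels), "position" and "attitude" of the camera in the world. Camera axes: x right, y down, z forward; pixel columns grow to the right and rows downward; lengths in m; the calibration is good to about 2 mm. A picture is of the moment at which its call begins. camera_params takes no time and is no camera call.
- arm.job_done(): hands the job in; it is judged then, once.
The state is a dict: "t": time; "joint_pos": joint angles; "joint_velocities": joint speeds; "tau": joint torques, N m; "position": TCP position; "ee_rot": TCP orientation; "wrist_force": force on the tool from outside, world axes, zero at the start; "torque": the same for the moment, N m; "grip_width": finger opening in m; "grasp_force": force on a finger pad.
Only numpy, scipy, OpenCV 4.12 (cv2) and the standard library are available. Lean on these libraries where they do the work, as an engineer would, in place of code of your own. Each camera call takes 0.05 s, during which the arm holds its last target. There are 200 camera calls.

## Working session

There is one attempt and no reset: what is moved stays moved. The work goes in short steps, Python scripts to look and compute and a tool call to move; the robot and the scene stay as the last step left them, time stands still between calls to the robot, and variables do not carry over. Pictures are saved under pics/ and viewed, at most 10 in all, crops included, and the job is handed in when it is done.

Besides the shell and the picture viewer there is one more tool, called after "Request:" as name(argument=value, ...), one argument or row to a line, values as JSON. drive_tool: Moves the arm, as the interface text tells. Its arguments: {"type":"object","properties":{"deltas":{"type":"array"},"gripper":{"type":"number"}},"required":["deltas"]}

```bash
mkdir -p pics; cat > h.py <<'E'
import numpy as np, cv2
from station import arm
def P(n):
    p=arm.camera_params(n); f=210/np.tan(np.radians(p['vfov']/2)); return p,f,np.array(p['attitude']),np.array(p['position'])
def ray(n,u,v,z):
    p,f,R,c=P(n); d=R@np.array([(u-p['cx'])/f,(v-p['cy'])/f,1]); return c+d*(z-c[2])/d[2]
def proj(n,X):
    p,f,R,c=P(n); q=R.T@(np.array(X)-c); return np.array([p['cx']+f*q[0]/q[2],p['cy']+f*q[1]/q[2]])
def snap(n,name,crop=None,s=1):
    im=arm.read_camera(n)[:,:,::-1]
    if crop: im=im[crop[1]:crop[3],crop[0]:crop[2]]
    cv2.imwrite('pics/'+name,cv2.resize(im,None,fx=s,fy=s,interpolation=cv2.INTER_CUBIC)); return im
E
python3 - <<'E'
from h import *
for n in('scene','top'):
    snap(n,n+'0.png',s=1.42); print(arm.camera_params(n))
s=arm.read_state(); print(s['t'],s['position'],s['ee_rot'],arm.grasp_offset,s['wrist_force'])
E
```

```text
{'vfov': 51.89167851778174, 'cx': 276.86071102379503, 'cy': 207.99584861616574, 'position': array([ 0.21999342, -0.18568551,  0.75161886]), 'attitude': array([[ 0.83680569, -0.41251394,  0.35998401],
       [-0.54733708, -0.64634208,  0.53166157],
       [ 0.013355  , -0.64193003, -0.76664691]])}
{'vfov': 55.169332843374356, 'cx': 277.82752374268586, 'cy': 206.42517900140723, 'position': array([0.35180069, 0.28115755, 0.92505963]), 'attitude': array([[-5.17569608e-04, -9.75983215e-01,  2.17845119e-01],
       [-9.99999395e-01,  2.93778254e-04, -1.05968245e-03],
       [ 9.70234127e-04, -2.17845536e-01, -9.75982777e-01]])}
0.1 [0.18995896 0.62102317 0.23050367] [[-9.56280980e-01  2.92449237e-01 -3.62450410e-04]
 [ 2.92449444e-01  9.56279755e-01 -1.53412362e-03]
 [-1.02049293e-04 -1.57305166e-03 -9.99998758e-01]] 0.0187 [-0.01752442  0.74411392 -0.30771254]
```

View pics/scene0.png

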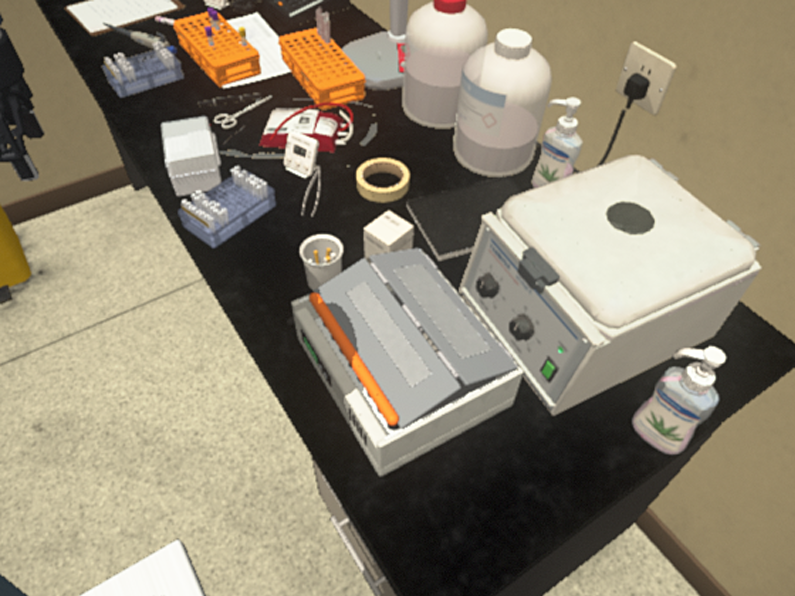

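View pics/top0.png

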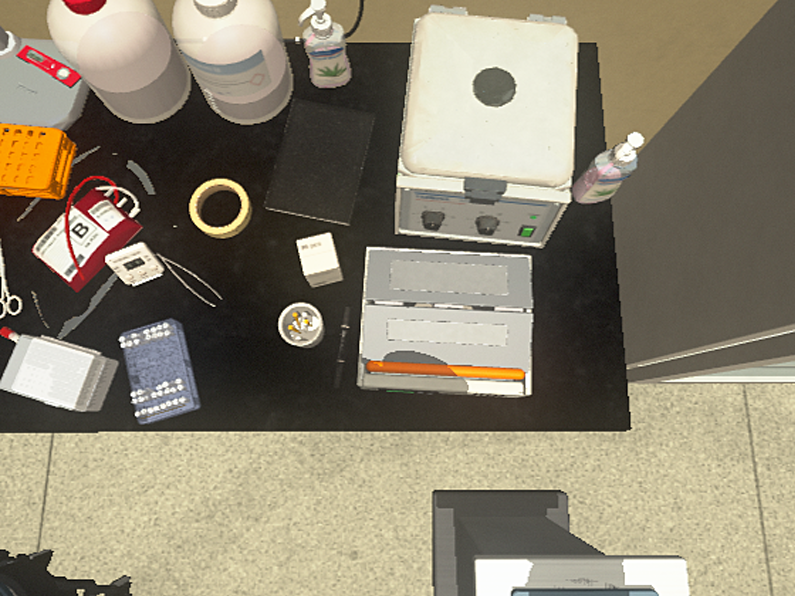

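The top view shows the warmer (corners about 367,248 / 531,255 / 530,395 / 358,390 in the enlarged picture), with the handle from 368,367 to 523,373. The beaker, carton and marker are to its left, and the centrifuge is right behind it. Next I'll compute the warmer's pose.

```bash
python3 - <<'E'
from h import *
k=560/795
for nm,u,v,z in [('RL',367,248,.1),('RR',531,255,.1),('FR',530,395,.085),('FL',358,390,.085),('hL',367,367,.11),('hR',524,373,.11),('centrifuge front',470,245,.05)]:
    print(nm,ray('top',u*k,v*k,z).round(4))
for nm,u,v,z in [('hL',316,297,.11),('hR',394,421,.11),('FR',381,467,.085)]:
    print('s',nm,ray('scene',u*k,v*k,z).round(4))
snap('top','top1.png',(240,160,390,290),5)
E
```

```text
RL [0.6056 0.3216 0.1   ]
RR [0.5945 0.0748 0.1   ]
FR [0.3877 0.0836 0.085 ]
FL [0.395  0.3332 0.085 ]
hL [0.426  0.3193 0.11  ]
hR [0.4174 0.0964 0.11  ]
centrifuge front [0.6259 0.1591 0.05  ]
s hL [0.4313 0.3131 0.11  ]
s hR [0.4176 0.0987 0.11  ]
s FR [0.3805 0.0687 0.085 ]
```

View pics/top1.png

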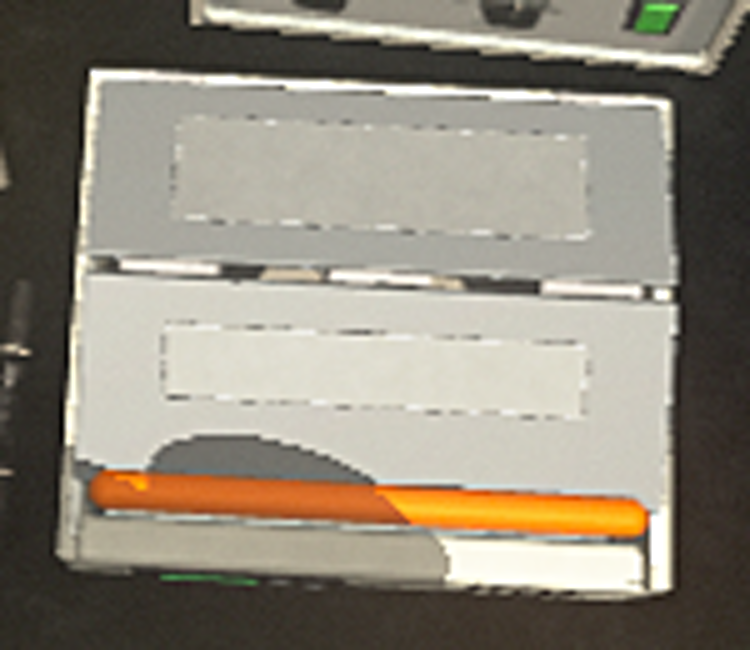

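Warmer pose is centre about (0.495, 0.203) with yaw −2.4°, and the handle sits at local x ≈ −74 mm, which agrees with the description. I can't tilt the tool. Instead I'll open the gripper with its closing axis along the warmer's x, so the front finger leads the body by 14 mm. Its back can then push the bar, and later the knob.

Request:
drive_tool(
  deltas=[
    [0.0125,-0.032,0,-6.3],
    [0.0125,-0.032,0,-6.3],
    [0.0125,-0.032,0,-6.3],
    [0.0125,-0.032,0,-6.3],
    [0.0125,-0.032,0,-6.3],
    [0.0125,-0.032,0,-6.3],
  ],
  gripper=0,
)

```text
t: 0.65
position: [0.2654, 0.4278, 0.2311]
ee_rot: [[-0.572, 0.82, -0.0], [0.82, 0.572, -0.0], [0.0, -0.0, -1.0]]
wrist_force: [-0.2, 0.2, -0.3]
grip_width: 0.0855
grasp_force: 0.0
```

Request:
drive_tool(
  deltas=[
    [0.0125,-0.032,0,-6.3],
    [0.0125,-0.032,0,-6.3],
    [0.0125,-0.032,0,-6.3],
    [0.0125,-0.032,0,-6.3],
    [0.0125,-0.032,0,-6.3],
    [0.0125,-0.032,0,-6.3],
    [0,0,0,0],
    [0,0,0,0],
  ],
)

```text
t: 1.32
position: [0.3405, 0.2361, 0.2314]
ee_rot: [[0.049, 0.999, -0.0], [0.999, -0.049, 0.0], [0.0, -0.0, -1.0]]
wrist_force: [-0.7, 1.4, 0.6]
grip_width: 0.0853
grasp_force: 0.0
```

Request:
drive_tool(
  deltas=[
    [-0.003,0,-0.03,0],
    [0,0,-0.03,0],
    [0,0,-0.03,0],
    [0,0,-0.03,0],
    [0,0,-0.02,0],
    [0,0,0,0],
    [0,0,0,0],
  ],
)

```text
t: 1.9
position: [0.3363, 0.238, 0.0908]
ee_rot: [[0.043, 0.999, -0.002], [0.999, -0.044, -0.001], [-0.002, -0.002, -1.0]]
wrist_force: [-0.3, 0.5, 0.1]
grip_width: 0.0851
grasp_force: 0.0
```

```bash
python3 - <<'E'
from h import *
snap('scene','s2.png',(180,130,400,340),3.5/1.26)
E
```

```text
(no output)
```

View pics/s2.png

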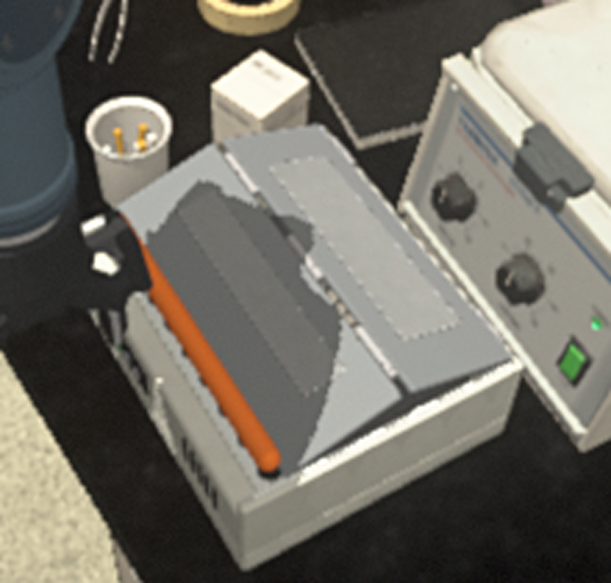

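The gripper is now just in front of the orange bar (bar from 150,270 to 270,462 in the crop). I'll lower it a little and push to the rear.

Request:
drive_tool(
  deltas=[
    [0,0,-0.01,0],
    [0.01,0,0,0],
    [0.01,-0.0005,0,0],
    [0.01,-0.0005,0,0],
    [0.01,-0.0005,0,0],
    [0,0,0,0],
  ],
)

```text
t: 2.45
position: [0.38, 0.2361, 0.082]
ee_rot: [[0.047, 0.999, 0.003], [0.999, -0.047, 0.001], [0.001, 0.003, -1.0]]
wrist_force: [0.7, -0.5, -0.3]
grip_width: 0.0853
grasp_force: 0.0
```

Request:
drive_tool(
  deltas=[
    [0.01,-0.0005,0,0],
    [0.01,-0.0005,0,0],
    [0.01,-0.0005,0,0],
    [0.01,-0.0005,0,0],
    [0.01,-0.0005,0,0],
    [0.01,-0.0005,0,0],
    [0.01,-0.0005,0,0],
    [0,0,0,0],
  ],
)

```text
t: 3.12
position: [0.4503, 0.2324, 0.0817]
ee_rot: [[0.047, 0.999, 0.003], [0.999, -0.047, 0.001], [0.001, 0.003, -1.0]]
wrist_force: [0.6, -0.6, 0.5]
grip_width: 0.0853
grasp_force: 0.0
```

```bash
python3 - <<'E'
from h import *
snap('scene','s3.png',(180,130,400,340),3.5/1.26)
s=arm.read_state(); print(s['wrist_force'],s['torque'])
E
```

```text
[ 0.37432808 -0.81423054 -0.37850895] [ 0.01800891 -0.01123621  0.00964983]
```

View pics/s3.png

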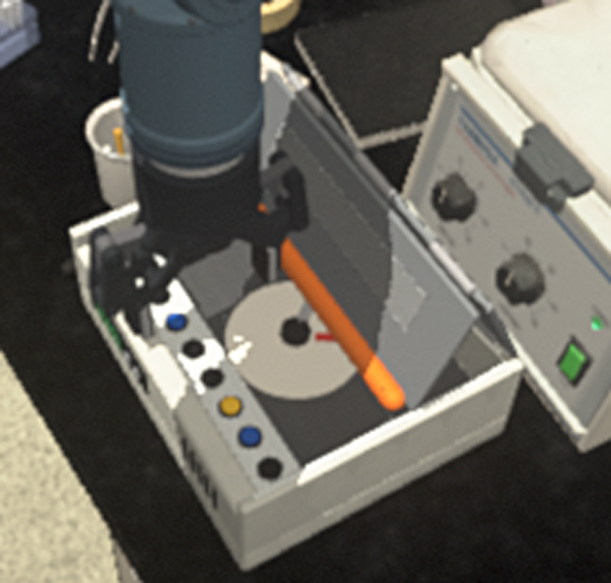

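The cover is folding. The dial shows its hub at (295,332) and the red stripe at (325,337) in the crop. I'll keep pushing.

Request:
drive_tool(
  deltas=[
    [0.01,-0.0005,0,0],
    [0.01,-0.0005,0,0],
    [0.01,-0.0005,0,0],
    [0.01,-0.0005,0,0],
    [0.01,-0.0005,0,0],
    [0.006,0,0,0],
    [0,0,0,0],
  ],
)

```text
t: 3.75
position: [0.5053, 0.2298, 0.0815]
ee_rot: [[0.047, 0.999, 0.002], [0.999, -0.047, 0.0], [0.0, 0.002, -1.0]]
wrist_force: [-0.7, -0.4, 0.2]
grip_width: 0.0856
grasp_force: 0.0
```

Request:
drive_tool(
  deltas=[
    [0.003,0,0,0],
    [0.003,0,0,0],
    [0.003,0,0,0],
    [0,0,0,0],
  ],
)

```text
t: 4.08
position: [0.5125, 0.2301, 0.0813]
ee_rot: [[0.045, 0.999, 0.0], [0.999, -0.045, 0.0], [0.0, 0.0, -1.0]]
wrist_force: [-0.7, 0.1, 1.6]
grip_width: 0.0855
grasp_force: 0.0
```

Request:
drive_tool(
  deltas=[
    [0.002,0,0,0],
    [0.002,0,0,0],
    [0.002,0,0,0],
    [0,0,0,0],
    [0,0,0,0],
  ],
)

```text
t: 4.5
position: [0.5174, 0.2302, 0.081]
ee_rot: [[0.045, 0.999, -0.001], [0.999, -0.045, -0.0], [-0.0, -0.001, -1.0]]
wrist_force: [-2.7, -0.4, -0.8]
grip_width: 0.0852
grasp_force: 0.0
```

```bash
python3 - <<'E'
from h import *
s=arm.read_state(); print(s['wrist_force'],s['torque'],s['position'])
snap('scene','s4.png',(180,130,400,340),3.5/1.26)
E
```

```text
[-2.67298503 -0.40419586 -0.7746227 ] [ 0.00839371  0.55256612 -0.05959139] [0.51741701 0.23016839 0.08100698]
```

View pics/s4.png

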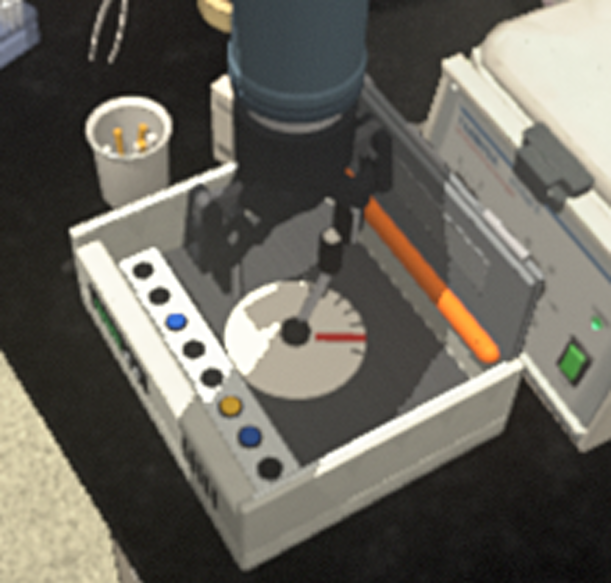

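Request:
drive_tool(
  deltas=[
    [0.002,0,0,0],
    [0.002,0,0,0],
    [0,0,0,0],
    [0,0,0,0],
  ],
)

```text
t: 4.88
position: [0.5173, 0.2308, 0.0799]
ee_rot: [[0.043, 0.999, -0.009], [0.999, -0.043, -0.001], [-0.001, -0.009, -1.0]]
wrist_force: [-12.3, 2.2, -1.6]
grip_width: 0.0853
grasp_force: 0.0
```

Request:
drive_tool(
  deltas=[
    [0.002,0,0,0],
    [0.002,0,0,0],
    [0,0,0,0],
    [0,0,0,0],
  ],
)

```text
t: 5.22
position: [0.5172, 0.2313, 0.0789]
ee_rot: [[0.042, 0.999, -0.016], [0.999, -0.042, -0.002], [-0.002, -0.016, -1.0]]
wrist_force: [-22.6, 2.4, 3.8]
grip_width: 0.0852
grasp_force: 0.0
```

The push hit a firm stop at the expected position. I'll back off, rise, and clear the view to the left.

Request:
drive_tool(
  deltas=[
    [-0.015,0,0,0],
    [-0.015,0,0,0],
    [-0.01,0,0.02,0],
    [0,0,0.04,0],
    [0,0,0.04,0],
    [0,0,0.04,0],
    [0,0,0.03,0],
    [0,0,0,0],
  ],
)

```text
t: 5.88
position: [0.4906, 0.2316, 0.2583]
ee_rot: [[0.046, 0.999, 0.012], [0.999, -0.046, 0.007], [0.007, 0.011, -1.0]]
wrist_force: [1.1, 0.4, 0.1]
grip_width: 0.0852
grasp_force: 0.0
```

Request:
drive_tool(
  deltas=[
    [-0.015,0.03,0,0],
    [-0.015,0.03,0,0],
    [-0.015,0.03,0,0],
    [-0.015,0.03,0,0],
    [-0.015,0.03,0,0],
    [-0.015,0.03,0,0],
    [0,0,0,0],
  ],
)

```text
t: 6.47
position: [0.3915, 0.4177, 0.2509]
ee_rot: [[0.036, 0.999, -0.001], [0.999, -0.035, 0.004], [0.004, -0.001, -1.0]]
wrist_force: [-0.5, 0.1, 0.3]
grip_width: 0.0855
grasp_force: 0.0
```

```bash
python3 - <<'E'
from h import *
snap('top','t5.png',(230,130,390,290),3.7)
snap('scene','s5.png',(190,160,390,340),4)
E
```

```text
(no output)
```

View pics/t5.png

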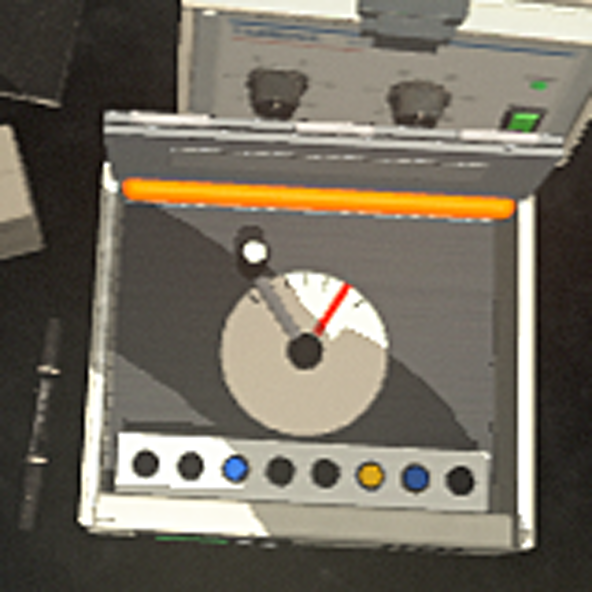

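View pics/s5.png

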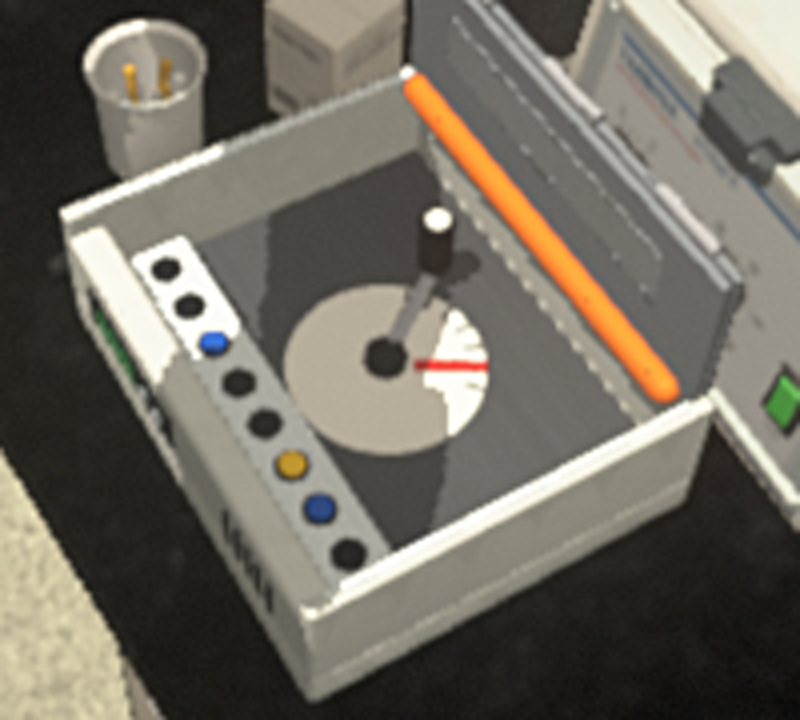

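Both views show the cover folded, with the panels flat together at the rear. In the top crop the hub is at (305,350), the stripe runs from (318,332) to (347,287), and the knob top is at (255,250).

```bash
python3 - <<'E'
from h import *
T=lambda u,v,z: ray('top',230+u/3.7,130+v/3.7,z)[:2]
S=lambda u,v,z: ray('scene',190+u/4,160+v/4,z)[:2]
yaw=np.radians(-2.4)
def ang(a,b): d=b-a; return np.degrees(np.arctan2(d[1],d[0])-yaw), np.hypot(*d)*1000
for n,F,dc,hub,si,so,kn in [('top',T,(304,353),(305,350),(318,332),(347,287),(255,250)),('scene',S,(386,369),(386,357),(416,365),(487,367),(437,220))]:
    d=F(*dc,.042);h=F(*hub,.055);i=F(*si,.042);o=F(*so,.042);k=F(*kn,.0895)
    print(n,'dial',d,'hub',h,'knob',k); print(' stripe',ang(i,o),'from dial',ang(d,o),ang(d,i),'lever',ang(d,k),ang(h,k))
b=[T(124,188,.102),T(514,208,.102)];print('bar',b,(b[0]+b[1])/2,ang(b[1],b[0]))
C=np.array([.495,.2028]);R=np.array([[np.cos(yaw),-np.sin(yaw)],[np.sin(yaw),np.cos(yaw)]])
print('pivot model',C+R@[.008,0],'bar model',C+R@[.089,0])
E
```

```text
top dial [0.50555938 0.20373441] hub [0.50510081 0.20424615] knob [0.55771552 0.23509341]
 stripe (np.float64(-30.82460629252854), np.float64(33.26135405471176)) from dial (np.float64(-31.10073539625878), np.float64(48.78516926221701)) (np.float64(-31.692332068995587), np.float64(15.525029045042201)) lever (np.float64(33.416480876992175), np.float64(60.857616463963346)) (np.float64(32.78249757941353), np.float64(60.99066104635141))
scene dial [0.50683253 0.20074319] hub [0.50550891 0.19949005] knob [0.55831328 0.23457514]
 stripe (np.float64(-32.20954817060924), np.float64(35.14005909940412)) from dial (np.float64(-28.909035825936066), np.float64(50.04575526744174)) (np.float64(-21.209384977988034), np.float64(15.10012540594432)) lever (np.float64(35.711990077305465), np.float64(61.602513622616634)) (np.float64(36.00146717750614), np.float64(63.39767645095064))
bar [array([0.59137624, 0.31069846]), array([0.57939968, 0.08691548])] [0.58538796 0.19880697] (np.float64(89.33653099512296), np.float64(224.10324054812676))
pivot model [0.50299298 0.20246499] bar model [0.58392193 0.19907307]
```

Request:
drive_tool(
  deltas=[
    [0.019,-0.0235,0,0],
    [0.019,-0.0235,0,0],
    [0.019,-0.0235,0,0],
    [0.019,-0.0235,0,0],
    [0.019,-0.0235,0,0],
    [0.019,-0.0235,0,0],
    [0,0,0,0],
    [0,0,0,0],
  ],
)

```text
t: 7.23
position: [0.5122, 0.2652, 0.2514]
ee_rot: [[0.052, 0.999, 0.001], [0.999, -0.052, -0.001], [-0.001, 0.001, -1.0]]
wrist_force: [-0.4, -0.4, -0.2]
grip_width: 0.0855
grasp_force: 0.0
```

Request:
drive_tool(
  deltas=[
    [0,0,-0.03,0],
    [0,0,-0.03,0],
    [0,0,-0.03,0],
    [0,0,-0.02,0],
    [0,0,0,0],
  ],
)

```text
t: 7.65
position: [0.5068, 0.2681, 0.1372]
ee_rot: [[0.045, 0.999, -0.006], [0.999, -0.045, -0.004], [-0.004, -0.006, -1.0]]
wrist_force: [-0.9, -0.1, 0.3]
grip_width: 0.085
grasp_force: 0.0
```

Request:
drive_tool(
  deltas=[
    [0,0.008,0,0],
    [0,0,-0.02,0],
    [0,0,-0.02,0],
    [0,0,0,0],
    [0,0,0,0],
  ],
)

```text
t: 8.07
position: [0.5104, 0.2779, 0.1024]
ee_rot: [[0.045, 0.999, 0.001], [0.999, -0.045, 0.001], [0.001, 0.001, -1.0]]
wrist_force: [-0.4, 0.2, 0.3]
grip_width: 0.0853
grasp_force: 0.0
```

Request:
drive_tool(
  deltas=[
    [0,0,-0.02,0],
    [0,0,-0.017,0],
    [0,0,0,0],
    [0,0,0,0],
  ],
)

```text
t: 8.4
position: [0.5107, 0.2776, 0.0657]
ee_rot: [[0.045, 0.999, 0.001], [0.999, -0.045, 0.001], [0.001, 0.001, -1.0]]
wrist_force: [0.5, -0.4, 0.6]
grip_width: 0.0858
grasp_force: 0.0
```

Request:
drive_tool(
  deltas=[
    [-0.003,0,-0.004,0],
    [0,-0.008,0,0],
    [0,-0.008,0,0],
    [0,-0.008,0,0],
    [0,-0.008,0,0],
    [0,-0.008,0,0],
    [0,0,0,0],
  ],
)

```text
t: 8.98
position: [0.5076, 0.2344, 0.0606]
ee_rot: [[0.048, 0.999, 0.0], [0.999, -0.048, -0.001], [-0.001, 0.0, -1.0]]
wrist_force: [0.2, -0.5, -1.4]
grip_width: 0.0853
grasp_force: 0.0
```

Request:
drive_tool(
  deltas=[
    [0,-0.008,0,0],
    [0,-0.008,0,0],
    [0,-0.008,0,0],
    [0,-0.006,0,0],
    [0,-0.003,0,0],
    [0,0,0,0],
    [0,0,0,0],
  ],
)

```text
t: 9.57
position: [0.5071, 0.2037, 0.0602]
ee_rot: [[0.046, 0.999, -0.0], [0.999, -0.046, -0.0], [-0.0, 0.0, -1.0]]
wrist_force: [0.6, 0.9, 0.6]
grip_width: 0.0853
grasp_force: 0.0
```

```bash
python3 - <<'E'
from h import *
snap('scene','s6.png',(230,180,350,280),6)
E
```

```text
(no output)
```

View pics/s6.png

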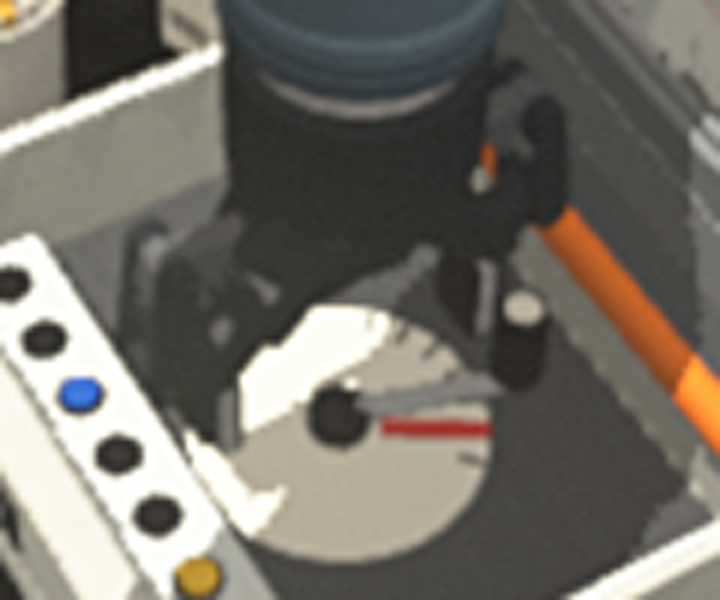

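The finger has the knob at (524,310), and the stripe runs from (382,427) to (490,430) in the crop, so the lever still has some way to go.

```bash
python3 - <<'E'
from h import *
S=lambda u,v,z: ray('scene',230+u/6,180+v/6,z)[:2]
k=S(524,310,.0895);o=S(490,430,.042);i=S(382,428,.042);h=S(337,415,.055)
d=o-i; print(k,o,i,h,np.degrees(np.arctan2(d[1],d[0])))
for p in ([.505,.2025],[.506,.201]):
    e=k-p; print('lever now',np.degrees(np.arctan2(e[1],e[0])),np.hypot(*e)); e=o-p;print('stripe',np.degrees(np.arctan2(e[1],e[0])),np.hypot(*e))
E
```

```text
[0.56389644 0.18224859] [0.54956863 0.17498631] [0.51999992 0.19488865] [0.50507115 0.20000381] -33.944013208815
lever now -18.97541570613746 0.06228089902555529
stripe -31.6884054474329 0.05237715400464008
lever now -17.94601988767657 0.06085731899736182
stripe -30.84032044283437 0.0507438461485367
```

Request:
drive_tool(
  deltas=[
    [0,-0.004,0,0],
    [0,-0.004,0,0],
    [0,-0.004,0,0],
    [0,0,0,0],
    [0,0,0,0],
    [0,0,0,0],
  ],
)

```text
t: 10.12
position: [0.5046, 0.1925, 0.06]
ee_rot: [[0.044, 0.999, -0.005], [0.999, -0.044, 0.0], [-0.0, -0.005, -1.0]]
wrist_force: [-7.5, 2.8, 4.5]
grip_width: 0.0852
grasp_force: 3.5
```

The x force shows the finger's outer corner is wedging on the knob, because the finger sits a few mm too close to the robot. I'll back off, shift to the rear by about 6 mm, and push again.

Request:
drive_tool(
  deltas=[
    [-0.002,0.005,0,0],
    [0,0.01,0,0],
    [0,0.01,0,0],
    [0,0,0,0],
    [0,0,0,0],
  ],
)

```text
t: 10.53
position: [0.5054, 0.2182, 0.0603]
ee_rot: [[0.044, 0.999, 0.001], [0.999, -0.044, 0.0], [0.0, 0.001, -1.0]]
wrist_force: [0.7, 1.1, -0.8]
grip_width: 0.0852
grasp_force: 0.0
```

```bash
python3 - <<'E'
from h import *
im=arm.read_camera('scene'); g=cv2.cvtColor(im,cv2.COLOR_RGB2GRAY)
print(g[222:248:1,306:332:1])
E
```

```text
[[107  73  54  63  65  63  65  84  99 105 106 106 105 108 105 101  92  87
   92  99 106 113 116 120 122 107]
 [104  68  55  62  65  64  62  66  78  92 104 106 107 105 105 105 100  93
   88  94 102 110 114 119 124 119]
 [100  64  55  62  66  66  65  64  65  73  99 108 107 106 106 106 105 102
   92  90  92 103 109 114 118 122]
 [ 95  61  57  65  65  67  65  66  63  65  90 115 113 104 106 107 106 104
   98  90  89  96 103 111 116 119]
 [ 91  62  62  64  66  65  64  66  65  63  76 109 113 107 106 106 106 106
  101  92  84  89  99 107 112 118]
 [ 94  70  65  67  65  65  66  66  63  64  65  85 100 104 106 107 105 106
  108 100  90  86  90  98 107 114]
 [ 95  69  67  68  66  64  67  66  64  66  65  67  78  92 102 106 106 106
  107 107 101  93  88  93 101 109]
 [ 89  68  67  68  67  64  66  67  66  63  64  65  65  73  99 107 108 105
  107 108 108 102  93  88  95 103]
 [ 75  65  64  67  68  66  65  66  67  65  66  64  63  64  88 113 112 107
  107 106 106 109 101  89  87  95]
 [ 63  67  64  67  68  68  66  67  66  66  66  61  61  61  74 107 115 107
  107 107 106 107 107  97  89  89]
 [ 66  67 
[... 1034 characters left out ...]
38  58  67
   67  66  68  65  71 107 115 108]
 [144 148 124  82  63  65  64  47  40  39  41  39  41  40  40  42  59  70
   67  68  67  67  66  84  98 104]
 [175 178 164 110  67  65  60  46  39  38  40  40  43  40  40  44  61  67
   69  67  67  67  65  68  78  91]
 [177 179 179 137  82  65  55  43  39  40  42  41  41  40  40  48  61  67
   67  67  67  67  66  66  67  74]
 [163 164 165 141  95  73  56  41  40  41  41  42  42  42  40  52  66  66
   66  66  66  68  68  67  64  67]
 [137 136 138 131 113 104  84  51  39  42  42  39  43  42  40  54  65  69
   69  67  67  67  68  66  67  66]
 [126 123 124 125 126 129 119  77  39  39  41  43  43  40  42  58  66  69
   67  68  67  69  66  67  67  66]]
```

```bash
cat >> h.py <<'E'
def knob():
    g=cv2.cvtColor(arm.read_camera('scene'),cv2.COLOR_RGB2GRAY)
    w=np.clip(g[231:243,312:325].astype(float)-100,0,None); n,l,st,c=cv2.connectedComponentsWithStats((w>10).astype(np.uint8))
    out=[]
    for i in range(1,n):
        if 12<st[i,4]<50:
            ys,xs=np.where(l==i); q=w[ys,xs]; out.append((312+(xs*q).sum()/q.sum(),231+(ys*q).sum()/q.sum()))
    return out
E
python3 - <<'E'
from h import *
from scipy.optimize import least_squares
ks=knob(); print(ks)
k=[np.array([.558,.2348]),np.array([.5639,.1822]),ray('scene',*ks[0],.0895)[:2]]
print(k[2])
r=least_squares(lambda p:[np.hypot(*(q-p))-.06 for q in k],[.505,.2025]); p=r.x; print(p,r.fun)
e=k[2]-p; print(np.degrees(np.arctan2(e[1],e[0])))
for a in (-32,-33,-34):
    t=p+.06*np.array([np.cos(np.radians(a)),np.sin(np.radians(a))]); print(a,t,proj('scene',[*t,.0895]))
E
```

```text
[(np.float64(318.1176821983274), np.float64(235.56451612903226))]
[0.55962398 0.17400469]
[0.50727806 0.20283573] [-4.64375552e-05  2.65056872e-04 -2.39446647e-04]
-28.845056203459166
-32 [0.55816095 0.17104057] [318.43338881 236.96294106]
-33 [0.5575983  0.17015739] [318.47416257 237.41021406]
-34 [0.55702032 0.16928415] [318.50536854 237.85817214]
```

The pivot fit is consistent. The lever is at about −28.8° in world angle, and the stripe is at about −33.5°. I'll shift to the rear and push again, gently.

Request:
drive_tool(
  deltas=[
    [0.006,0,0,0],
    [0,-0.007,0,0],
    [0,-0.007,0,0],
    [0,-0.004,0,0],
    [0,0,0,0],
    [0,0,0,0],
  ],
)

```text
t: 11.13
position: [0.5111, 0.1983, 0.0603]
ee_rot: [[0.047, 0.999, -0.0], [0.999, -0.047, -0.0], [-0.0, -0.0, -1.0]]
wrist_force: [-0.0, 0.7, 1.3]
grip_width: 0.0856
grasp_force: 0.0
```

Request:
drive_tool(
  deltas=[
    [0,-0.003,0,0],
    [0,-0.003,0,0],
    [0,0,0,0],
    [0,0,0,0],
  ],
)

```text
t: 11.47
position: [0.5111, 0.193, 0.0603]
ee_rot: [[0.045, 0.999, 0.0], [0.999, -0.045, -0.0], [-0.0, 0.0, -1.0]]
wrist_force: [-1.1, 0.1, 0.9]
grip_width: 0.0852
grasp_force: 0.0
```

```bash
python3 - <<'E'
from h import *
ks=knob(); p=np.array([.5073,.2028])
for k in ks: q=ray('scene',*k,.0895)[:2]; e=q-p; print(k,q,np.degrees(np.arctan2(e[1],e[0])),np.hypot(*e))
E
```

```text
(np.float64(318.3020565552699), np.float64(237.04241645244215)) [0.55783909 0.17102555] -32.15799800344963 0.05969770155836639
```

Request:
drive_tool(
  deltas=[
    [0,-0.0013,0,0],
    [0,0,0,0],
    [0,0,0,0],
  ],
)

```text
t: 11.77
position: [0.511, 0.192, 0.0603]
ee_rot: [[0.045, 0.999, -0.0], [0.999, -0.045, 0.0], [0.0, -0.0, -1.0]]
wrist_force: [-1.3, 0.9, 1.1]
grip_width: 0.0859
grasp_force: 0.6
```

Request:
drive_tool(
  deltas=[
    [0,0.01,0,0],
    [-0.004,0.015,0,0],
    [-0.005,0.015,0,0],
    [0,0,0.03,0],
    [0,0,0.04,0],
    [0,0,0.04,0],
    [0,0,0.04,0],
    [0,0,0.04,0],
  ],
)

```text
t: 12.43
position: [0.5019, 0.2321, 0.2523]
ee_rot: [[0.046, 0.999, 0.0], [0.999, -0.046, -0.0], [-0.0, 0.0, -1.0]]
wrist_force: [1.3, 1.6, 0.7]
grip_width: 0.0858
grasp_force: 0.0
```

Request:
drive_tool(
  deltas=[
    [-0.018,0.033,0,0],
    [-0.018,0.033,0,0],
    [-0.018,0.033,0,0],
    [-0.018,0.033,0,0],
    [-0.018,0.033,0,0],
    [-0.018,0.033,0,0],
    [0,0,0,0],
    [0,0,0,0],
  ],
)

```text
t: 13.1
position: [0.3919, 0.4326, 0.25]
ee_rot: [[0.04, 0.999, -0.0], [0.999, -0.04, 0.0], [0.0, -0.0, -1.0]]
wrist_force: [1.4, -0.3, 0.7]
grip_width: 0.0856
grasp_force: 0.0
```

```bash
python3 - <<'E'
from h import *
ks=knob(); p=np.array([.5073,.2028])
for k in ks: q=ray('scene',*k,.0895)[:2]; e=q-p; print(k,q,np.degrees(np.arctan2(e[1],e[0])),np.hypot(*e))
a=snap('top','t7a.png',(230,130,390,290)); b=snap('scene','s7a.png',(240,180,360,280))
a=cv2.resize(a[:,:],(400,400),interpolation=cv2.INTER_CUBIC); b=cv2.resize(b[20:100,0:80],(400,400),interpolation=cv2.INTER_CUBIC)
cv2.imwrite('pics/f7.png',np.hstack([a,b]))
E
```

```text
(np.float64(322.7328859060403), np.float64(232.1785234899329)) [0.57188875 0.17568336] -22.77438790684239 0.07005011381288276
(np.float64(318.3350665557404), np.float64(237.41555740432614)) [0.55736832 0.1702898 ] -32.99634363811187 0.05969714798920773
```

View pics/f7.png

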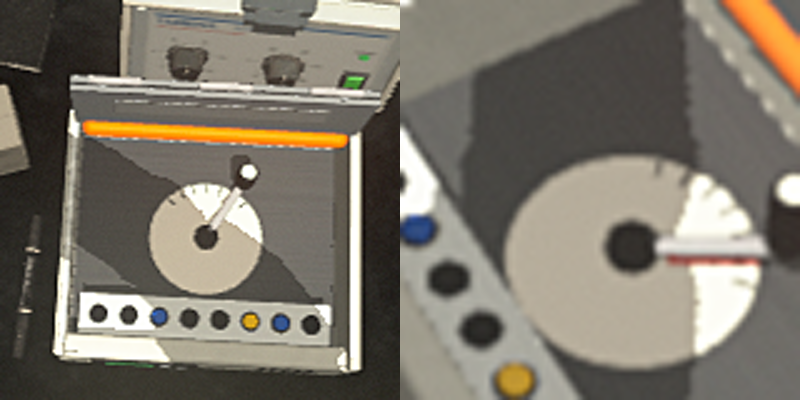

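The cover is still folded and the lever lies over the stripe: it's fully hidden from above, and in the scene view a thin parallel red edge shows from parallax. One numeric cross-check before handing in.

```bash
python3 - <<'E'
from h import *
p=np.array([.5073,.2028])
q=ray('top',230+249/2.5,130+172/2.5,.0895)[:2]; pt=np.array([.5056,.2037]); 
for c in (p,pt): e=q-c; print('top knob',q,np.degrees(np.arctan2(e[1],e[0])),np.hypot(*e))
im=arm.read_camera('scene').astype(int); m=(im[:,:,0]-np.maximum(im[:,:,1],im[:,:,2]))
for u in range(292,318,2):
    col=m[222:242,u]; print(u,[222+i for i in np.where(col>30)[0]],end=' ')
print()
# model: lower (right) edges for lever angle a, stripe -33.5
def edge(a,r,w,z):
    a=np.radians(a); return proj('scene',[*(p+r*np.array([np.cos(a),np.sin(a)])+w*np.array([np.sin(a),-np.cos(a)])),z])
for r in(.016,.03,.048): print(r,'stripe',edge(-33.5,r,.003,.042).round(2),'arm',[edge(a,r,.004,.0535).round(2) for a in(-31.5,-33,-34.5)])
E
```

```text
top knob [0.55498257 0.16948862] -34.93842587388972 0.058165932534878825
top knob [0.55498257 0.16948862] -34.71354355275707 0.06007542703802157
292 [] 294 [] 296 [] 298 [] 300 [] 302 [] 304 [] 306 [] 308 [] 310 [] 312 [] 314 [] 316 [] 
0.016 stripe [294.23 252.78] arm [array([294.56, 249.65]), array([294.52, 249.83]), array([294.47, 250.01])]
0.03 stripe [301.32 252.86] arm [array([301.71, 249.53]), array([301.68, 249.87]), array([301.64, 250.2 ])]
0.048 stripe [310.43 252.97] arm [array([310.9 , 249.38]), array([310.89, 249.91]), array([310.86, 250.44])]
```

```bash
python3 -c "
from station import arm
print(arm.job_done())"
```

```text
the job is handed in; nothing more can be done
None
```

The job is handed in: the cover is folded upright at the rear, the vent lever lies along the red stripe to within about 1–1.5° by both cameras, and the gripper never went near the beaker, carton or marker.

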